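# Find the spacer's blind hole and hold it on the depth gauge

### The arm

A 6-joint arm with a two-finger parallel gripper is mounted at the origin on a cart in front of the work surface, level with it; the furniture and walls round the work are solid. World frame = base frame: x ahead of the robot, y to its left, z up, the work surface at z = 0. Lengths are in mm, angles in rad, forces in N, time in s.
With the tool pointing down it reaches from about 350 to 875 mm from the base axis. Payload 4.2 kg.
Tool frame: the origin (TCP) lies midway between the tips of the shut fingers; the grasp point (between the pads) lies 19 mm behind it (arm.grasp_offset is the distance from the TCP to the grasp point, in mm); z points along the fingers, y is the direction in which the jaws open and shut (so a half turn about z gives the same grasp; the last joint's range is limited). The gripper opens to 85 mm and grips with 20 to 120 N. Pads are 22 mm wide; open, the fingers measure 114 mm over their backs; the gripper's body (76 mm by 85 mm) begins 54 mm behind the grasp point. The pads swing forward as they close: fully open they stand 13 mm farther back than shut.
Start: joints at [-0.994, 0.385, 0.008, 0, -1.194, -0.259], TCP at [195.314, -593.676, 231.312] pointing down, gripper open.
Joint ranges: [-3.14, 3.14], [-1.21, 2.06], [-1.07, 1.41], [-3.16, 2.05], [-2.99, -0.16], [-3.1, 3.1]. Speed limits (rad/s): [2.79, 2.79, 3.14, 3.14, 3.14, 3.14].

### API

Orientations are given as a unit quaternion [x, y, z, w].
In Python, from bench import arm gives the robot as it stands.
- The arm moves only by the tool move_arm, never from a script. Its argument "moves" is a list of rows, each an object with "gripper": the gripper's target within -1 to 1 (fully open at 1, half-way at 0, shut at -1); "xyz": the shift along the tool's x, y, z in cm, a list of three; "angular": the turn, a rotation vector about the tool's x, y, z in rad, a list of three. In form: [{"gripper": gripper, "xyz": [dx, dy, dz], "angular": [wx, wy, wz]}, ...]. A call has 1 to 10 rows; each row is the pose to reach, as a shift and turn from the pose commanded when the call began, along the tool's axes at that moment; what a row does not reach only later rows make up. A row lasts 1/8 s, in which the tool goes at most 62.5 mm and 10.7 degrees, less where a joint would pass 70% of its speed; a pose out of reach is approached as far as the arm can. A call with a gripper value outside its range is refused whole. The fingers move at their own pace and stop on an object; the grip force is fixed at half the most. Time passes only in rows, so rows that repeat a pose let the fingers close. It gives the time, the measured TCP pose, the force and the opening at its end, in the units of the state.
- arm.read_state(): the state, without advancing time (a new reading comes with each control period).
- arm.get_image(name): name is "scene" or "top" or "wrist"; returns (picture, depth): 480x640x3 uint8, blue, green, red; 480x640 float32, mm along the optical axis (not along the pixel's ray), 0 where there is no reading.
- arm.get_calibration(name): a dict with "camera_matrix" (3x3 intrinsics, pixels), "R" (3x3) and "t" (3): a world point X has camera coordinates R X + t. Camera axes: x right, y down, z forward; pixel columns grow to the right and rows downward; lengths in mm; the calibration is good to about 2 mm. The wrist camera is an equidistant fisheye: a pixel r from the principal point sees the ray r / f radians off the axis. A picture is of the moment at which its call begins: read the wrist's pose just before it. get_calibration takes no time and is no camera call; for the wrist camera it gives the pose at the moment of the call.
- arm.job_done(): hands the job in, once; it reports no verdict.
The state is a dict: "clock": time; "joints": joint angles; "joint_vel": joint speeds; "joint_efforts": joint torques, N m; "position": TCP position; "ee_rot": TCP orientation; "contact_force": force on the tool from outside, world axes, zero at the start; "wrist_torque": the same for the moment, N m; "gripper_width": finger opening in mm.
Only numpy, scipy, OpenCV 4.12 (cv2) and the standard library are available. Lean on these libraries where they do the work, as an engineer would, in place of code of your own. Each camera call takes 0.05 s, during which the arm holds its last target. There are 200 camera calls.

### The job

Take the square aluminium spacer off its little round pedestal, turn it so that its deep blind hole faces straight up (the recess in its other end is only 4 mm deep: the gauge rod tells the two ends apart by feel), and bring it up under the depth gauge until the rod stands on the bottom of the hole and is pushed in about half of its 16 mm travel. Be gentle: never drive the rod up against its end stop, and leave the loose bushings, ring and shaft piece on the bench where they are. Finish while still holding the spacer there in the gripper, upright and still, with nothing under it.

Things in the scene. Friction and masses are not known exactly. Their poses are not given: they have to be found in the camera images.
- spacer: square aluminium spacer block 40 x 40 mm in section and 84 mm long, 0.24 to 0.39 kg, lying on its side across the pedestal. Origin at the centre of the block. Its x axis runs along the block's length and points out of the end with the blind hole (24 mm wide, 45 mm deep, closed at the bottom); the opposite end (-x) has a look-alike recess, also 24 mm wide, only 4 mm deep. y and z axes: across the square section.
- bore_mouth (a point): centre of the blind hole's mouth, on the spacer's end face, 42 mm from the spacer's centre along its x axis; axes as the spacer's, x pointing out of the hole.
- stand: round steel pedestal, fixed: foot 90 mm across and 15 mm high, neck 30 mm, top face 36 mm across at a height of 40 mm; the spacer lies across the top, its centre 60 mm above the bench. Origin at the centre of its underside, z up.
- gauge: depth gauge stand, fixed: grey base 140 (along its x) x 90 mm, 20 mm high, steel column 22 mm across, 370 mm high and 45 mm behind the centre of the base (+x), and at a height of 293 to 307 mm a slim arm from the column to the front (-x), which carries a dial indicator (57 mm wide, 311 to 381 mm high) and below it the long hanging gauge rod. Origin at the centre of the base's underside, z up; the front (-x) looks roughly to the robot.
- rod_tip (a point): lower tip of the gauge rod, a vertical steel rod 6 mm across with a rounded end. It hangs free for about 85 mm below the dial's stem; with the rod at rest the tip is 190 mm above the bench and 45 mm in front of (-x) the centre of the gauge's base. It rises with the rod.
- gauge_rod (a joint): how far the gauge rod is pushed up, in m: 0 = hanging at rest, 0.016 = end stop. A spring presses it down with about 2 N at rest, 3.4 N at 0.008 and 4.5 N at the end.
- bushing_1: bystander, leave alone: flanged steel bushing, 32 mm across, 28 mm tall, standing on the bench. Origin at the centre of its underside.
- bushing_2: bystander, leave alone: a second, equal flanged steel bushing, 32 mm across, 28 mm tall. Origin at the centre of its underside.
- ring_gauge_2: bystander, leave alone: flat steel ring, 54 mm across, 16 mm thick, lying on the bench. Origin at the centre of its underside.
- shaft_sample: bystander, leave alone: turned steel shaft piece, 28 mm across, 71 mm tall, standing on end. Origin at the centre of its underside.
Not all that is in view belongs to the job. Leave any black or green look-alike of the spacer alone.

How it is judged:
By the outcome, as a careful person would: the job done as asked, in the order asked, and still so for the second after the job is handed in, while the arm keeps its last pose, push and grip.
It also fails if it takes over 48 s, if anything falls off the work surface, if the arm or the gripper's body presses on something with over 40 N, if the wrist force passes 120 N, or if a joint passes its speed limit or range.

## Working session

There is one attempt and no reset: what is moved stays moved. The work goes in short steps, Python scripts to look and compute and a tool call to move; the robot and the scene stay as the last step left them, time stands still between calls to the robot, and variables do not carry over. Pictures are saved under pics/ and viewed, about 8 in all and at most 12, crops included, and the job is handed in when it is done.

Besides the shell and the picture viewer there is one more tool, called after "Call:" as name([rows], argument=value, ...), one row to a line, values as JSON. move_arm: Moves the arm, as the interface text tells. Its arguments: {"type":"object","properties":{"moves":{"type":"array","items":{"type":"object","properties":{"gripper":{"type":"number"},"xyz":{"type":"array","items":{"type":"number"}},"angular":{"type":"array","items":{"type":"number"}}}}}},"required":["moves"]}

```bash
ls; mkdir -p pics; python3 - <<'E'
from bench import arm
import cv2,numpy as np
print(arm.read_state())
for n in("scene","top"):
    p,d=arm.get_image(n); cv2.imwrite(f"pics/{n}0.png",p); np.save(f"pics/{n}0.npy",d)
    c=arm.get_calibration(n); print(n,{k:np.round(v,4).tolist() for k,v in c.items() if k in("camera_matrix","R","t")})
E
```

```text
pics
{'clock': 0.0, 'joints': array([-9.94390532e-01,  3.85580410e-01,  6.63186503e-03, -5.14074812e-04,
       -1.19403736e+00, -2.58597384e-01]), 'joint_vel': array([-0.00227427, -0.00083102,  0.00107032, -0.00019577, -0.00173633,
        0.00030149]), 'joint_efforts': array([ 1.52222980e-03, -3.92284584e+01,  1.88406909e+01,  4.18631002e+00,
       -4.56686728e-03, -2.11948816e-06]), 'position': array([ 195.1364019 , -593.13210444,  230.20733592]), 'ee_rot': array([-1.58142579e-01,  9.87415652e-01,  1.09762164e-03, -2.25527424e-04]), 'contact_force': array([0.07722285, 0.62650543, 0.12725972]), 'wrist_torque': array([-0.04249804, -0.01025972, -0.00070775]), 'gripper_width': 85.31033583512917}
scene {'camera_matrix': [[511.384, 0.0, 322.4901], [0.0, 511.384, 246.0336], [0.0, 0.0, 1.0]], 'R': [[-0.8621, -0.5066, -0.0123], [-0.3769, 0.6573, -0.6527], [0.3387, -0.558, -0.7576]], 't': [549.519, 242.8136, 903.0882]}
top {'camera_matrix': [[501.7842, 0.0, 320.5486], [0.0, 501.7842, 244.3207], [0.0, 0.0, 1.0]], 'R': [[0.0148, -0.9999, -0.0034], [-0.9974, -0.0145, -0.0712], [0.0711, 0.0044, -0.9975]], 't': [66.0256, 569.7754, 1235.6494]}
```

View pics/scene0.png

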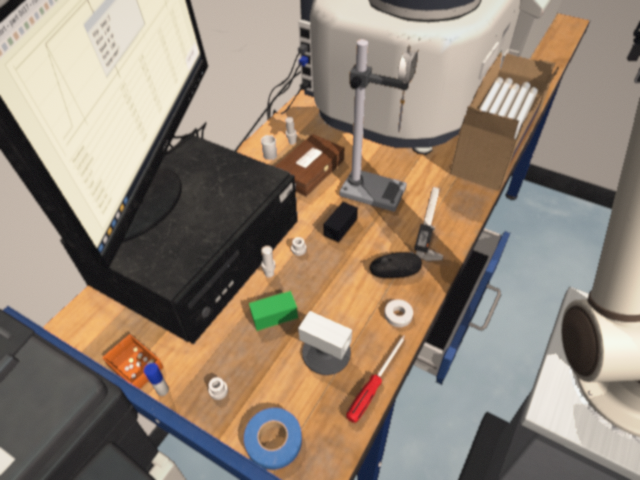

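View pics/top0.png

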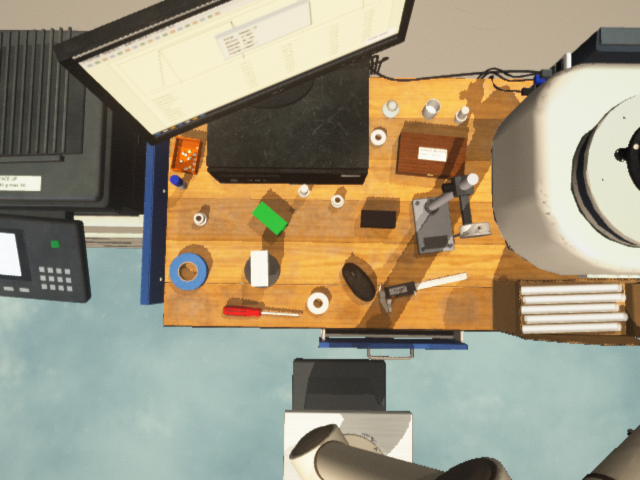

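The scene view shows the white spacer on its pedestal at about (325,335) and the gauge column at about (358,110) with its dial at (405,65). In the top view the spacer is at (259,268), with its length roughly along world x. The gauge base is at (435,225) and the dial at (475,230). Next I measure these with depth.

```bash
cat > h.py <<'E'
import numpy as np,cv2
from bench import arm
def cloud(cal,d):
    K=cal["camera_matrix"];v,u=np.mgrid[:d.shape[0],:d.shape[1]]
    P=np.stack([(u-K[0,2])/K[0,0]*d,(v-K[1,2])/K[1,1]*d,d],-1)
    return (P-cal["t"])@cal["R"]
E
python3 - <<'E'
from h import *
C={}
for n in("scene","top"):
    C[n]=cloud(arm.get_calibration(n),np.load(f"pics/{n}0.npy"))
    im=cv2.imread(f"pics/{n}0.png"); d=np.load(f"pics/{n}0.npy")
    W=C[n]
    u,v,w=((325,335,40) if n=="scene" else (259,268,35))
    m=np.zeros(d.shape,bool); m[v-w:v+w,u-w:u+w]=True
    hsv=cv2.cvtColor(im,cv2.COLOR_BGR2HSV)
    z=W[...,2]
    a=m&(d>0)&(abs(z-80)<6)
    p=W[a]; print(n,"spacer top n",len(p),"mean",p.mean(0))
    r=cv2.minAreaRect(p[:,:2].astype(np.float32)); print(r, cv2.boxPoints(r).round(1).tolist())
    m2=(d>0)&m&(abs(z-15)<5); p=W[m2]
    if len(p): print("foot",len(p),p.min(0),p.max(0))
# gauge base top z=20
W=C["top"];z=W[...,2];d=np.load("pics/top0.npy")
m=np.zeros(d.shape,bool);m[170:270,400:500]=True
a=m&(d>0)&(abs(z-20)<4);
n_,l,s,c=cv2.connectedComponentsWithStats(a.astype(np.uint8));k=1+s[1:,4].argmax();p=W[l==k]
print("base",len(p),cv2.minAreaRect(p[:,:2].astype(np.float32)))
for lo,hi in((285,310),(311,385)):
    a=m&(z>lo)&(z<hi);p=W[a];print(lo,len(p),p.mean(0),cv2.minAreaRect(p[:,:2].astype(np.float32)))
W=C["scene"];z=W[...,2]
for (v0,v1,u0,u1),(lo,hi) in (((85,140,395,412),(180,300)),((40,190,345,372),(30,360)),((165,215,335,410),(14,26)),((45,85,390,420),(300,390))):
    q=W[v0:v1,u0:u1].reshape(-1,3);q=q[(q[:,2]>lo)&(q[:,2]<hi)];print((lo,hi),len(q),np.median(q,0) if len(q) else 0,q.min(0),q.max(0))
im=cv2.imread("pics/scene0.png")
A=cv2.resize(im[30:220,330:430],(0,0),fx=3,fy=3,interpolation=cv2.INTER_CUBIC)
t=cv2.imread("pics/top0.png");B=cv2.resize(t[165:275,390:500],(0,0),fx=3,fy=3,interpolation=cv2.INTER_CUBIC)
o=np.zeros((570,640,3),np.uint8);o[:570,:300]=A;o[:330,305:635]=B;o[335:335+225,305:635]=cv2.resize(im[300:375,290:400],(0,0),fx=3,fy=3)
cv2.imwrite("pics/crop1.png",o)
E
```

```text
scene spacer top n 1053 mean [501.39593017 220.65009125  80.19080609]
((502.59271240234375, 219.31979370117188), (84.87664794921875, 42.87375259399414), 1.8253979682922363) [[459.5, 239.39999389648438], [460.8999938964844, 196.5], [545.7000122070312, 199.1999969482422], [544.2999877929688, 242.10000610351562]]
foot 707 [455.64458753 181.59075042  10.00313591] [602.6194348  267.03964969  19.84316454]
top spacer top n 588 mean [505.60114065 219.58017926  80.23707204]
((505.0379333496094, 219.55618286132812), (83.3089828491211, 38.99995040893555), 1.6117591857910156) [[462.8999938964844, 237.89999389648438], [463.8999938964844, 198.89999389648438], [547.2000122070312, 201.1999969482422], [546.0999755859375, 240.1999969482422]]
foot 243 [459.76168297 177.15775356  10.01348036] [596.46949934 265.81629032  19.0793464 ]
base 1519 ((622.9913940429688, -206.93841552734375), (139.68370056152344, 90.90979766845703), 7.158871173858643)
285 418 [ 634.91263066 -196.28328403  305.21941139] ((638.3447875976562, -200.06094360351562), (93.91441345214844, 43.16225814819336), 31.26807403564453)
311 834 [ 619.32359681 -202.74137041  347.65545194] ((624.5678100585938, -202.9418182373047), (124.31021881103516, 54.57912826538086), 10.580286026000977)
(180, 300) 309 [ 586.13953163 -215.44925055  207.4603418 ] [ 567.10895529 -354.50872539  180.05976062] [ 644.48422647 -202.6252905   299.97012766]
(30, 360) 2951 [ 671.6814736  -201.89421123  198.77115821] [ 638.05206687 -357.11436719   30.01346632] [ 777.02244727 -160.81471211  359.94323733]
(14, 26) 1429 [ 609.58920883 -198.13803444   20.84854432] [ 546.29245161 -259.97789567   14.01128154] [ 693.75424188 -103.56679037   25.98243407]
(300, 390) 715 [ 572.30464726 -204.63555622  342.83106594] [ 559.1208573  -361.23912675  300.02255617] [ 664.16282019 -183.62405788  382.65520611]
```

View pics/crop1.png

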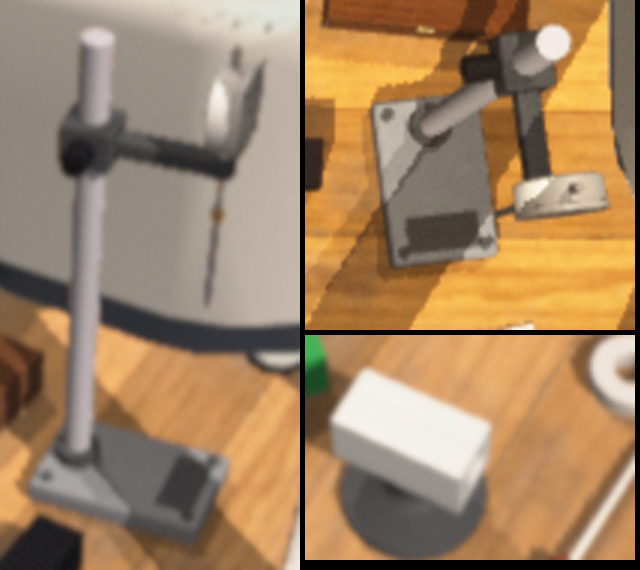

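The spacer's centre is at about (504, 219), with its axis within 2° of world x and its top at z = 80, which agrees with the sizes given. The gauge base is at (623, -207), yawed about 7°, so the rod should be near (578, -212). The crop shows a recess on the spacer's near end. I still need to tell the two ends apart, so I'll move the wrist camera towards the near end.

```bash
cat >> h.py <<'E'
from scipy.spatial.transform import Rotation as Rot
def frame(zdir,xdir):
    z=np.array(zdir,float);z/=np.linalg.norm(z);x=np.array(xdir,float);x-=z*(x@z);x/=np.linalg.norm(x)
    return Rot.from_matrix(np.stack([x,np.cross(z,x),z],1))
def rel(p,R=None,p0=None,R0=None):
    s=arm.read_state();p0=s["position"] if p0 is None else p0;R0=R0 or Rot.from_quat(s["ee_rot"])
    w=(R0.inv()*R).as_rotvec() if R is not None else np.zeros(3)
    print("xyz cm",np.round(R0.inv().apply(np.array(p)-p0)/10,2).tolist(),"ang",np.round(w,3).tolist())
E
python3 - <<'E'
from h import *
D=frame([0,0,-1],[-1,-.03,0])
rel([400,-180,280],D); rel([330,215,230],D)
c=arm.get_calibration("wrist");print(c["camera_matrix"]);s=arm.read_state();R0=Rot.from_quat(s["ee_rot"])
cp=-c["R"].T@c["t"];print("cam in tool",R0.inv().apply(cp-s["position"]),"axes in tool",R0.inv().as_matrix()@c["R"].T)
E
```

```text
xyz cm [-32.37, 32.86, -4.91] ang [0.002, -0.0, 0.288]
xyz cm [-38.06, 72.56, 0.17] ang [0.002, -0.0, 0.288]
[[371.64829954   0.         322.19636459]
 [  0.         371.64829954 235.42747542]
 [  0.           0.           1.        ]]
cam in tool [  79.31834575   -1.39922436 -142.16309151] axes in tool [[ 3.12525783e-04 -9.50402996e-01 -3.11020975e-01]
 [ 9.99999857e-01  4.32327818e-04 -3.16248496e-04]
 [ 4.35026537e-04 -3.11020831e-01  9.50402995e-01]]
```

Call:
move_arm([
  {"gripper": 1,"xyz": [-32.4,32.9,-4.9],"angular": [0,0,0]},
  {"gripper": 1,"xyz": [-32.4,32.9,-4.9],"angular": [0,0,0]},
  {"gripper": 1,"xyz": [-32.4,32.9,-4.9],"angular": [0,0,0]},
  {"gripper": 1,"xyz": [-32.4,32.9,-4.9],"angular": [0,0,0]},
  {"gripper": 1,"xyz": [-32.4,32.9,-4.9],"angular": [0,0,0]},
  {"gripper": 1,"xyz": [-32.4,32.9,-4.9],"angular": [0,0,0]},
  {"gripper": 1,"xyz": [-32.4,32.9,-4.9],"angular": [0,0,0]},
  {"gripper": 1,"xyz": [-32.4,32.9,-4.9],"angular": [0,0,0]},
])

```text
clock: 1.1
position: [401.1, -177.4, 280.6]
ee_rot: [-0.16, 0.987, 0.0, 0.0]
contact_force: [0.5, -0.1, 0.3]
gripper_width: 85.5
```

Call:
move_arm([
  {"gripper": 1,"xyz": [-5.8,39.9,12.9],"angular": [0,0,0.288]},
  {"gripper": 1,"xyz": [-5.8,39.9,12.9],"angular": [0,0,0.288]},
  {"gripper": 1,"xyz": [-5.8,39.9,12.9],"angular": [0,0,0.288]},
  {"gripper": 1,"xyz": [-5.8,39.9,12.9],"angular": [0,0,0.288]},
  {"gripper": 1,"xyz": [-5.8,39.9,12.9],"angular": [0,0,0.288]},
  {"gripper": 1,"xyz": [-5.8,39.9,12.9],"angular": [0,0,0.288]},
  {"gripper": 1,"xyz": [-5.8,39.9,12.9],"angular": [0,0,0.288]},
  {"gripper": 1,"xyz": [-5.8,39.9,12.9],"angular": [0,0,0.288]},
  {"gripper": 1,"xyz": [-5.8,39.9,12.9],"angular": [0,0,0.288]},
])

```text
clock: 2.22
position: [330.3, 217.0, 151.0]
ee_rot: [-0.015, 1.0, -0.001, -0.0]
contact_force: [1.0, 0.2, 0.1]
gripper_width: 85.4
```

```bash
python3 - <<'E'
from h import *
s=arm.read_state();print(s["clock"],s["position"],s["joints"].round(3))
c=arm.get_calibration("wrist");p,d=arm.get_image("wrist");cv2.imwrite("pics/w1.png",p);np.save("pics/w1.npy",d)
P=(np.array([462.5,218,60])@c["R"].T+c["t"]);r=np.hypot(*P[:2]);th=np.arctan2(r,P[2]);uv=P[:2]/r*th*371.65+[322.2,235.4];print("expected near end",uv)
u,v=uv.round().astype(int);A=p[max(0,v-50):v+50,u-60:u+60];cv2.imwrite("pics/w1v.png",np.hstack([p[:480,:][::1],cv2.resize(A,(150,A.shape[0]*150//A.shape[1])) if 0 else np.zeros((480,0,3),np.uint8)]))
np.set_printoptions(linewidth=200);print(d[max(0,v-40):v+40:4,u].round(0), d[v,u-40:u+40:4].round(0))
E
```

```text
2.225 [330.29221157 216.97313007 151.00630035] [ 0.997  0.075 -0.636 -0.    -0.861 -2.537]
expected near end [320.14970364 391.47850771]
[336. 335. 335. 336. 338. 336. 337. 302. 298. 301. 302. 303. 306. 274. 269. 269.  87.  85.  81.  81.] [351. 350. 348. 347. 286. 287. 287. 297. 300. 301. 302. 302. 300. 294. 289. 287. 343. 345. 346. 348.]
```

View pics/w1.png

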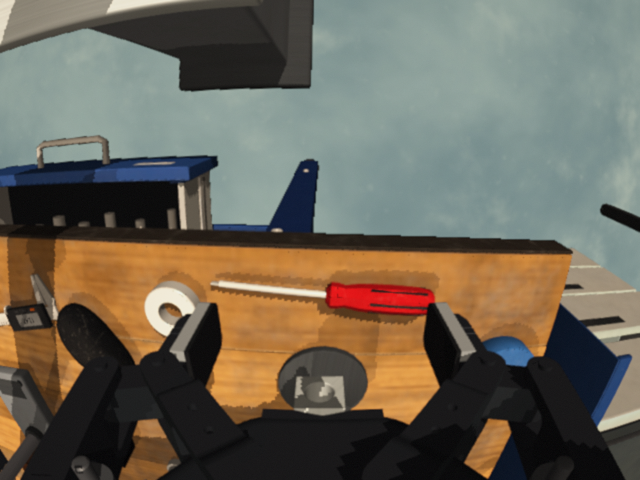

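The wrist view shows the spacer's near end at (320,392) above the pedestal foot, with a round recess. I'll read how deep that recess goes from the depth data.

```bash
python3 - <<'E'
from h import *
c=arm.get_calibration("wrist");d=np.load("pics/w1.npy")
np.set_printoptions(linewidth=200,suppress=True)
f=371.65;v,u=np.mgrid[:480,:640];x=u-322.2;y=v-235.4;r=np.hypot(x,y)+1e-9;th=r/f
P=np.stack([d*np.tan(th)*x/r,d*np.tan(th)*y/r,d],-1);W=(P-c["t"])@c["R"]
for uu in(312,320,328):print(uu,[(int(vv),*W[vv,uu].round(0).astype(int)) for vv in range(366,412,2)])
E
```

```text
312 [(366, np.int64(473), np.int64(210), np.int64(13)), (368, np.int64(476), np.int64(210), np.int64(13)), (370, np.int64(478), np.int64(210), np.int64(13)), (372, np.int64(480), np.int64(210), np.int64(13)), (374, np.int64(482), np.int64(210), np.int64(14)), (376, np.int64(463), np.int64(210), np.int64(40)), (378, np.int64(463), np.int64(210), np.int64(43)), (380, np.int64(463), np.int64(210), np.int64(45)), (382, np.int64(463), np.int64(210), np.int64(48)), (384, np.int64(465), np.int64(210), np.int64(49)), (386, np.int64(467), np.int64(211), np.int64(49)), (388, np.int64(469), np.int64(211), np.int64(50)), (390, np.int64(471), np.int64(211), np.int64(50)), (392, np.int64(473), np.int64(211), np.int64(50)), (394, np.int64(476), np.int64(211), np.int64(49)), (396, np.int64(477), np.int64(211), np.int64(51)), (398, np.int64(481), np.int64(211), np.int64(50)), (400, np.int64(483), np.int64(211), np.int64(50)), (402, np.int64(464), np.int64(211), np.int64(73)), (404, np.int64(463), np.int64(211), np.int64(75)), (406, np.int64(463), np.int64(211), np.int64(78)), (408, np.int64(464), np.
[... 1733 characters left out ...]
4(463), np.int64(224), np.int64(50)), (386, np.int64(464), np.int64(224), np.int64(52)), (388, np.int64(467), np.int64(224), np.int64(51)), (390, np.int64(470), np.int64(224), np.int64(50)), (392, np.int64(471), np.int64(224), np.int64(51)), (394, np.int64(474), np.int64(224), np.int64(51)), (396, np.int64(477), np.int64(225), np.int64(50)), (398, np.int64(479), np.int64(225), np.int64(51)), (400, np.int64(462), np.int64(224), np.int64(71)), (402, np.int64(463), np.int64(224), np.int64(73)), (404, np.int64(464), np.int64(224), np.int64(75)), (406, np.int64(462), np.int64(224), np.int64(78)), (408, np.int64(462), np.int64(224), np.int64(81)), (410, np.int64(466), np.int64(224), np.int64(79))]
```

Inside the near recess, points go on to x ≈ 487, which is over 24 mm deep. The near (-x) end is therefore the deep hole. Tool x already points that way, so I go and pick.

```bash
python3 - <<'E'
from h import *
D=frame([0,0,-1],[-1,-.03,0]); rel([504,219,150],D); rel([504,219,42],D)
E
```

```text
xyz cm [-17.34, -0.26, 0.12] ang [-0.0, -0.0, -0.001]
xyz cm [-17.35, -0.25, 10.92] ang [-0.0, -0.0, -0.001]
```

Call:
move_arm([
  {"gripper": 1,"xyz": [-8,-0.1,0],"angular": [0,0,0]},
  {"gripper": 1,"xyz": [-17.35,-0.25,0],"angular": [0,0,0]},
  {"gripper": 1,"xyz": [-17.35,-0.25,0],"angular": [0,0,0]},
  {"gripper": 1,"xyz": [-17.35,-0.25,0],"angular": [0,0,0]},
  {"gripper": 1,"xyz": [-17.35,-0.25,4],"angular": [0,0,0]},
  {"gripper": 1,"xyz": [-17.35,-0.25,8],"angular": [0,0,0]},
  {"gripper": 1,"xyz": [-17.35,-0.25,10],"angular": [0,0,0]},
  {"gripper": 1,"xyz": [-17.35,-0.25,10.9],"angular": [0,0,0]},
  {"gripper": 1,"xyz": [-17.35,-0.25,10.9],"angular": [0,0,0]},
  {"gripper": 1,"xyz": [-17.35,-0.25,10.9],"angular": [0,0,0]},
])

```text
clock: 3.52
position: [504.8, 220.1, 43.6]
ee_rot: [-0.015, 1.0, 0.001, 0.001]
contact_force: [-0.4, 0.1, -0.5]
gripper_width: 85.6
```

Call:
move_arm([
  {"gripper": 0.3,"xyz": [0,0,0],"angular": [0,0,0]},
  {"gripper": 0.1,"xyz": [0,0,0],"angular": [0,0,0]},
  {"gripper": 0,"xyz": [0,0,0],"angular": [0,0,0]},
  {"gripper": -1,"xyz": [0,0,0],"angular": [0,0,0]},
  {"gripper": -1,"xyz": [0,0,0],"angular": [0,0,0]},
  {"gripper": -1,"xyz": [0,0,0],"angular": [0,0,0]},
  {"gripper": -1,"xyz": [0,0,0],"angular": [0,0,0]},
  {"gripper": -1,"xyz": [0,0,0],"angular": [0,0,0]},
])

```text
clock: 4.53
position: [504.4, 220.2, 42.7]
ee_rot: [-0.015, 1.0, 0.0, 0.0]
contact_force: [-1.0, 1.2, 6.2]
gripper_width: 39.4
```

Call:
move_arm([
  {"gripper": -1,"xyz": [0,0,-2],"angular": [0,0,0]},
  {"gripper": -1,"xyz": [0,0,-6],"angular": [0,0,0]},
  {"gripper": -1,"xyz": [0,0,-12],"angular": [0,0,0]},
  {"gripper": -1,"xyz": [0,0,-18],"angular": [0,0,0]},
  {"gripper": -1,"xyz": [0.5,-5,-22],"angular": [0,0,0]},
  {"gripper": -1,"xyz": [1,-10,-25],"angular": [0,0,-0.15]},
  {"gripper": -1,"xyz": [2,-16,-27],"angular": [0,0,-0.3]},
  {"gripper": -1,"xyz": [2,-16,-27],"angular": [0,0,-0.45]},
  {"gripper": -1,"xyz": [2,-16,-27],"angular": [0,0,-0.6]},
  {"gripper": -1,"xyz": [2,-16,-27],"angular": [0,0,-0.75]},
])

```text
clock: 5.78
position: [487.8, 58.9, 310.3]
ee_rot: [-0.382, 0.924, 0.001, -0.002]
contact_force: [-0.3, 0.6, -2.8]
gripper_width: 39.4
```

```bash
python3 - <<'E'
from h import *
s=arm.read_state();print(s["clock"],s["joints"].round(2),s["contact_force"],s["wrist_torque"],s["gripper_width"])
rel(s["position"],frame([0,0,-1],[0,-1,0]))
E
```

```text
5.775 [ 0.45  0.11 -0.17 -0.   -1.3  -1.24] [-0.31027143  0.63097616 -2.81695884] [0.04055601 0.01087284 0.01765425] 39.4318471452551
xyz cm [0.0, 0.0, 0.0] ang [0.004, -0.002, -0.787]
```

Call:
move_arm([
  {"gripper": -1,"xyz": [0,0,0],"angular": [0,0,-0.15]},
  {"gripper": -1,"xyz": [0,0,0],"angular": [0,0,-0.3]},
  {"gripper": -1,"xyz": [0,0,0],"angular": [0,0,-0.45]},
  {"gripper": -1,"xyz": [0,0,0],"angular": [0,0,-0.6]},
  {"gripper": -1,"xyz": [0,0,0],"angular": [0,0,-0.75]},
  {"gripper": -1,"xyz": [0,0,0],"angular": [0,0,-0.787]},
  {"gripper": -1,"xyz": [0,0,0],"angular": [0,0,-0.787]},
])

```text
clock: 6.65
position: [488.5, 59.3, 311.3]
ee_rot: [-0.705, 0.709, 0.001, -0.001]
contact_force: [0.2, 0.2, -3.1]
gripper_width: 39.3
```

Call:
move_arm([
  {"gripper": -1,"xyz": [2,0,0],"angular": [0,0.15,0]},
  {"gripper": -1,"xyz": [4,0,0],"angular": [0,0.3,0]},
  {"gripper": -1,"xyz": [6,0,0],"angular": [0,0.45,0]},
  {"gripper": -1,"xyz": [8,0,0],"angular": [0,0.6,0]},
  {"gripper": -1,"xyz": [10,0,0],"angular": [0,0.75,0]},
  {"gripper": -1,"xyz": [10,0,0],"angular": [0,0.75,0]},
])

```text
clock: 7.4
position: [487.8, -40.6, 310.1]
ee_rot: [-0.657, 0.659, -0.257, -0.261]
contact_force: [-0.1, -1.1, -3.5]
gripper_width: 39.2
```

```bash
python3 - <<'E'
from h import *
s=arm.read_state();print(s["clock"],s["position"],s["joints"].round(2),s["contact_force"],s["wrist_torque"],s["gripper_width"])
rel(s["position"],frame([0,-1,0],[0,0,1]))
E
```

```text
7.4 [487.83589669 -40.58672469 310.10574949] [ 0.58  0.2  -0.47  0.61 -1.42 -0.84] [-0.09347609 -1.08542565 -3.48239393] [ 1.96675493e+00 -2.22075164e-02 -1.54890590e-03] 39.248279968267596
xyz cm [0.0, 0.0, 0.0] ang [0.006, 0.821, 0.002]
```

Call:
move_arm([
  {"gripper": -1,"xyz": [0,0,0],"angular": [0,0.16,0]},
  {"gripper": -1,"xyz": [0,0,0],"angular": [0,0.32,0]},
  {"gripper": -1,"xyz": [0,0,0],"angular": [0,0.48,0]},
  {"gripper": -1,"xyz": [0,0,0],"angular": [0.006,0.64,0.002]},
  {"gripper": -1,"xyz": [0,0,0],"angular": [0.006,0.82,0.002]},
  {"gripper": -1,"xyz": [0,0,0],"angular": [0.006,0.82,0.002]},
  {"gripper": -1,"xyz": [0,0,0],"angular": [0.006,0.82,0.002]},
])

```text
clock: 8.28
position: [489.2, -40.4, 312.8]
ee_rot: [-0.5, 0.504, -0.5, -0.497]
contact_force: [0.5, -0.0, -2.9]
gripper_width: 39.5
```

```bash
python3 - <<'E'
from h import *
s=arm.read_state();print(s["clock"],s["position"],s["joints"].round(2),s["contact_force"],s["wrist_torque"],s["gripper_width"])
rel(s["position"],frame([0,-1,0],[0,0,1]))
c=arm.get_calibration("wrist");p,d=arm.get_image("wrist");cv2.imwrite("pics/w2.png",p);np.save("pics/w2.npy",d);np.savez("pics/w2c.npz",**{k:c[k] for k in("R","t")})
for n in("scene","top"):
    p2,d2=arm.get_image(n);cv2.imwrite(f"pics/{n}2.png",p2);np.save(f"pics/{n}2.npy",d2)
    if n=="scene":cv2.imwrite("pics/v2.png",np.vstack([p[:,:],p2])[:, :] if 0 else np.hstack([cv2.resize(p,(400,300)),cv2.resize(p2,(400,300))]))
E
```

```text
8.275 [489.18915075 -40.36794151 312.79555294] [ 0.65  0.49 -0.7   0.95 -1.79 -1.27] [ 0.54056489 -0.01608109 -2.86907087] [ 2.8521134   0.01082556 -0.06760512] 39.549238756634416
xyz cm [0.0, 0.0, 0.0] ang [0.0, 0.007, -0.007]
```

View pics/v2.png

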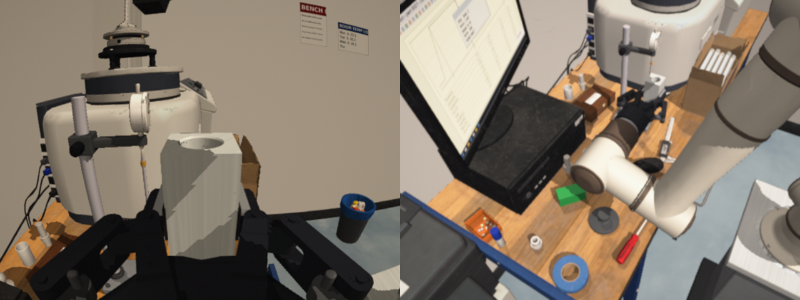

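The wrist view shows the spacer held with its hole up, mouth at about (320,232) in full-size pixels. The gauge rod hangs at about (232,240–310). The scene view shows the arm clear of the bystanders. Now I measure the rod and the mouth accurately.

```bash
cat >> h.py <<'E'
F=371.65
def wray(c,u,v):
    x,y=u-322.2,v-235.43;r=np.hypot(x,y);th=r/F
    return -c["R"].T@c["t"],c["R"].T@np.array([np.sin(th)*x/r,np.sin(th)*y/r,np.cos(th)])
def wcloud(c,d):
    v,u=np.mgrid[:480,:640];x=u-322.2;y=v-235.43;r=np.hypot(x,y)+1e-9;th=r/F
    return (np.stack([d*np.tan(th)*x/r,d*np.tan(th)*y/r,d],-1)-c["t"])@c["R"]
def pray(c,u,v):
    return -c["R"].T@c["t"],c["R"].T@np.linalg.solve(c["camera_matrix"],[u,v,1.])
E
python3 - <<'E'
from h import *
np.set_printoptions(linewidth=200,suppress=True,precision=1)
c=np.load("pics/w2c.npz");d=np.load("pics/w2.npy");p=cv2.imread("pics/w2.png");W=wcloud(c,d)
print("cam",-c["R"].T@c["t"])
m=np.zeros(d.shape,bool);m[200:270,250:400]=True
z=W[...,2];a=m&(abs(W[...,1]+22)<35)&(d<350)
q=W[a];print("hist z",np.histogram(q[:,2],10))
top=a&(z>np.percentile(q[:,2],97)-8);q=W[top];print(len(q),q.mean(0),cv2.minAreaRect(q[:,:2].astype(np.float32)))
for v in range(240,325,6):
    row=d[v,215:250];u=215+np.where((row>0)&(row<620)&(abs(W[v,215:250,0]-578)<25)&(abs(W[v,215:250,1]+212)<40))[0]
    print(v,u,[W[v,k].round(0).tolist() for k in u[:2]])
o=cv2.resize(p[190:330,200:400],(800,560),interpolation=cv2.INTER_CUBIC);cv2.imwrite("pics/w2crop.png",o)
E
```

```text
cam [489.7 100.6 393.2]
hist z (array([  64,  387,  460,  525,  499,  541,  537,  556, 1327, 2048]), array([346.1, 347. , 348. , 348.9, 349.9, 350.8, 351.8, 352.7, 353.7, 354.6, 355.6]))
6866 [490.2 -15.7 352.6] ((490.304931640625, -23.81947135925293), (40.44527053833008, 42.99488067626953), 0.3900200128555298)
240 [225 226 227 228 229] [[579.0, -212.0, 285.0], [578.0, -212.0, 285.0]]
246 [225 226 227 228 229 230] [[579.0, -212.0, 279.0], [579.0, -212.0, 279.0]]
252 [225 226 227 228 229 230 231] [[580.0, -213.0, 273.0], [579.0, -212.0, 273.0]]
258 [224 225 226 227 228 229 230 231 232 233] [[581.0, -211.0, 268.0], [581.0, -212.0, 267.0]]
264 [226 227 228 229 230 231 232 233] [[580.0, -211.0, 261.0], [579.0, -211.0, 261.0]]
270 [228 229 230 231 232] [[579.0, -213.0, 255.0], [578.0, -213.0, 255.0]]
276 [228 229 230 231 232 233] [[580.0, -213.0, 248.0], [579.0, -212.0, 249.0]]
282 [229 230 231 232 233 234] [[580.0, -212.0, 242.0], [578.0, -211.0, 243.0]]
288 [229 230 231 232 233 234] [[580.0, -212.0, 236.0], [579.0, -213.0, 236.0]]
294 [230 231 232 234 236] [[580.0, -212.0, 230.0], [579.0, -211.0, 230.0]]
300 [231 232 233 234 235 236] [[580.0, -213.0, 222.0], [578.0, -211.0, 223.0]]
306 [232 233 234 235 236 237] [[579.0, -211.0, 217.0], [578.0, -212.0, 216.0]]
312 [232 233 234 235 236 237] [[581.0, -214.0, 208.0], [579.0, -212.0, 209.0]]
318 [233 234 235] [[580.0, -211.0, 203.0], [579.0, -212.0, 203.0]]
324 [] []
```

View pics/w2crop.png

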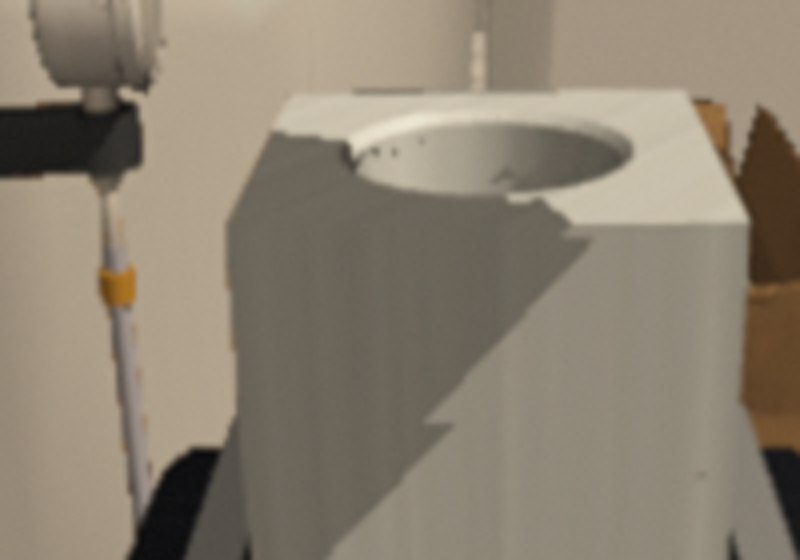

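The rod runs down the left side at crop (105–140, 180–520) and is vertical in 3D at about (579, -212). The block's top face is centred at (490, -24), z = 355, as expected. Before going lower I check how far the arm's links hang below the tool.

```bash
python3 - <<'E'
from h import *
np.set_printoptions(linewidth=200,suppress=True,precision=1)
c=np.load("pics/w2c.npz");d=np.load("pics/w2.npy");W=wcloud(c,d)
q=W[270:320,222:242].reshape(-1,3);q=q[(abs(q[:,0]-578)<12)&(abs(q[:,1]+212)<20)];print("rod",len(q),np.median(q,0),q.mean(0),q.std(0),q[:,2].min())
im0={n:np.load(f"pics/{n}0.npy") for n in("scene","top")}
for n in("scene","top"):
    d2=np.load(f"pics/{n}2.npy");cal=arm.get_calibration(n);P=cloud(cal,d2)
    ch=(d2>0)&((im0[n]-d2>40))&(P[...,2]>40)&(P[...,2]<900)
    q=P[ch]
    print(n)
    for x0 in range(300,800,50):
        for y0 in range(-100,450,50):
            k=q[(q[:,0]>=x0)&(q[:,0]<x0+50)&(q[:,1]>=y0)&(q[:,1]<y0+50)]
            if len(k)>15:print((x0,y0),len(k),"z",np.percentile(k[:,2],[2,98]).round(0),end="; ")
    print()
# objects heights on bench in working area
P=cloud(arm.get_calibration("top"),im0["top"]);
for x0 in range(400,750,50):
    print(x0,[(y0,int(np.percentile(k,99))) for y0 in range(-150,350,50) for k in [P[...,2][(P[...,0]>=x0)&(P[...,0]<x0+50)&(P[...,1]>=y0)&(P[...,1]<y0+50)]] if len(k)])
E
```

```text
rod 283 [ 577.2 -212.1  229.9] [ 577.4 -212.1  230. ] [ 1.7  1.  14.9] 200.05662742335048
scene
(300, 150) 25 z [516. 536.]; (300, 200) 1887 z [365. 526.]; (300, 250) 4442 z [257. 438.]; (350, 200) 347 z [310. 344.]; (350, 250) 2199 z [268. 330.]; (350, 300) 52 z [273. 295.]; (400, 0) 179 z [310. 328.]; (400, 50) 286 z [304. 328.]; (400, 150) 162 z [306. 330.]; (400, 200) 481 z [317. 343.]; (400, 250) 2106 z [284. 344.]; (400, 300) 79 z [305. 333.]; (450, -50) 1073 z [299. 357.]; (450, 0) 415 z [304. 333.]; (450, 50) 592 z [311. 353.]; (450, 100) 1013 z [309. 354.]; (450, 150) 1097 z [330. 358.]; (450, 200) 1189 z [335. 360.]; (450, 250) 1397 z [336. 359.]; (450, 300) 1442 z [287. 358.]; (500, -50) 293 z [295. 358.]; (500, 0) 488 z [304. 333.]; (500, 50) 312 z [306. 349.]; (500, 100) 186 z [334. 351.]; (500, 150) 233 z [338. 355.]; (500, 200) 316 z [336. 358.]; (500, 250) 331 z [339. 357.]; (500, 300) 419 z [292. 355.]; (550, 50) 24 z [304. 329.]; 
top
(300, 150) 624 z [385. 540.]; (300, 200) 1411 z [314. 528.]; (300, 250) 374 z [278. 442.]; (350, 200) 646 z [276. 350.]; (350, 250) 5
[... 714 characters left out ...]
 (200, 23), (250, 27), (300, 26)]
450 [(-150, 17), (-100, 32), (-50, 41), (0, 33), (50, 1273), (100, 5), (150, 81), (200, 85), (250, 14), (300, 5)]
500 [(-150, 6), (-100, 5), (-50, 36), (0, 36), (50, 6), (100, 5), (150, 20), (200, 86), (250, 14), (300, 5)]
550 [(-150, 6), (-100, 5), (-50, 5), (0, 5), (50, 5), (100, 5), (150, 41), (200, 5), (250, 5), (300, 5)]
600 [(-150, 43), (-100, 45), (-50, 43), (0, 5), (50, 5), (100, 7), (150, 44), (200, 44), (250, 6), (300, 5)]
650 [(-150, 38), (-100, 41), (-50, 41), (0, 32), (50, 6), (100, 73), (150, 6), (200, 46), (250, 5), (300, 5)]
700 [(-150, 5), (-100, 5), (-50, 154), (0, 153), (50, 153), (100, 154), (150, 154), (200, 153), (250, 154), (300, 153)]
```

Call:
move_arm([
  {"gripper": -1,"xyz": [-4,0,0],"angular": [0,0.007,-0.007]},
  {"gripper": -1,"xyz": [-8,0,0],"angular": [0,0.007,-0.007]},
  {"gripper": -1,"xyz": [-13,0,0],"angular": [0,0.007,-0.007]},
  {"gripper": -1,"xyz": [-16,0,0],"angular": [0,0.007,-0.007]},
  {"gripper": -1,"xyz": [-18,0,0],"angular": [0,0.007,-0.007]},
  {"gripper": -1,"xyz": [-18,0,0],"angular": [0,0.007,-0.007]},
  {"gripper": -1,"xyz": [-18,0,0],"angular": [0,0.007,-0.007]},
  {"gripper": -1,"xyz": [-18,0,0],"angular": [0,0.007,-0.007]},
])

```text
clock: 9.43
position: [489.5, -40.3, 133.3]
ee_rot: [0.499, -0.498, 0.501, 0.501]
contact_force: [0.3, 0.8, -3.5]
gripper_width: 39.2
```

```bash
python3 - <<'E'
from h import *
s=arm.read_state();print(s["clock"],s["position"],s["joints"].round(2),s["contact_force"],s["gripper_width"])
D=frame([0,-1,0],[0,0,1]);rel([577.5,-150,135],D);rel([577.5,-230.8,135],D)
E
```

```text
9.425 [489.5067926  -40.32598245 133.30233702] [ 0.66  0.81 -0.74  0.91 -1.59 -1.55] [ 0.31671741  0.77782625 -3.46050799] 39.20213080316264
xyz cm [0.12, -8.79, 10.97] ang [-0.001, -0.005, 0.001]
xyz cm [0.09, -8.79, 19.05] ang [-0.001, -0.005, 0.001]
```

Call:
move_arm([
  {"gripper": -1,"xyz": [0.1,-4.5,5],"angular": [0,-0.004,0]},
  {"gripper": -1,"xyz": [0.1,-8.8,10],"angular": [0,-0.004,0]},
  {"gripper": -1,"xyz": [0.1,-8.8,13],"angular": [0,-0.004,0]},
  {"gripper": -1,"xyz": [0.1,-8.8,16],"angular": [0,-0.004,0]},
  {"gripper": -1,"xyz": [0.1,-8.8,18],"angular": [0,-0.004,0]},
  {"gripper": -1,"xyz": [0.1,-8.8,19.05],"angular": [0,-0.004,0]},
  {"gripper": -1,"xyz": [0.1,-8.8,19.05],"angular": [0,-0.004,0]},
  {"gripper": -1,"xyz": [0.1,-8.8,19.05],"angular": [0,-0.004,0]},
  {"gripper": -1,"xyz": [0.1,-8.8,19.05],"angular": [0,-0.004,0]},
])

```text
clock: 10.55
position: [577.9, -229.9, 134.3]
ee_rot: [0.501, -0.498, 0.5, 0.501]
contact_force: [-0.7, 0.1, -2.2]
gripper_width: 39.0
```

```bash
python3 - <<'E'
from h import *
np.set_printoptions(linewidth=200,suppress=True,precision=1)
s=arm.read_state();print(s["clock"],s["position"],s["joints"].round(2),s["contact_force"],s["gripper_width"])
D=frame([0,-1,0],[0,0,1]);rel(s["position"],D)
c=arm.get_calibration("wrist");p,d=arm.get_image("wrist");cv2.imwrite("pics/w3.png",p);W=wcloud(c,d)
near=(d>0)&(abs(W[...,0]-578)<30)&(abs(W[...,1]+214)<30)
for lo,hi in((180,190),(190,200),(200,220),(220,240),(240,265)):
    q=W[near&(W[...,2]>lo)&(W[...,2]<hi)];print("rod",lo,len(q),q.mean(0) if len(q) else"")
q=W[near&(abs(W[...,2]-177)<4)];print("top",len(q),q.mean(0),cv2.minAreaRect(q[:,:2].astype(np.float32)))
p2,d2=arm.get_image("scene");cv2.imwrite("pics/s3.png",p2)
o=np.hstack([cv2.resize(p[160:330,240:410],(400,400)),cv2.resize(p2[50:180,340:470],(400,400),interpolation=cv2.INTER_CUBIC)]);cv2.imwrite("pics/v3.png",o)
E
```

```text
10.55 [ 577.9 -229.9  134.3] [ 0.2  0.8 -0.7  1.4 -1.6 -1.5] [-0.7  0.1 -2.2] 39.03379515432135
xyz cm [0.0, 0.0, 0.0] ang [-0.002, -0.002, 0.003]
rod 180 1 [ 577.8 -213.4  189.8]
rod 190 479 [ 578.  -212.1  195.3]
rod 200 1122 [ 578.  -212.1  210.1]
rod 220 1061 [ 578.  -212.1  229.9]
rod 240 715 [ 577.9 -212.   247.2]
top 4440 [ 579.2 -207.1  175.4] ((579.4461669921875, -212.9834747314453), (40.31925964355469, 43.271427154541016), 0.3297683298587799)
```

View pics/v3.png

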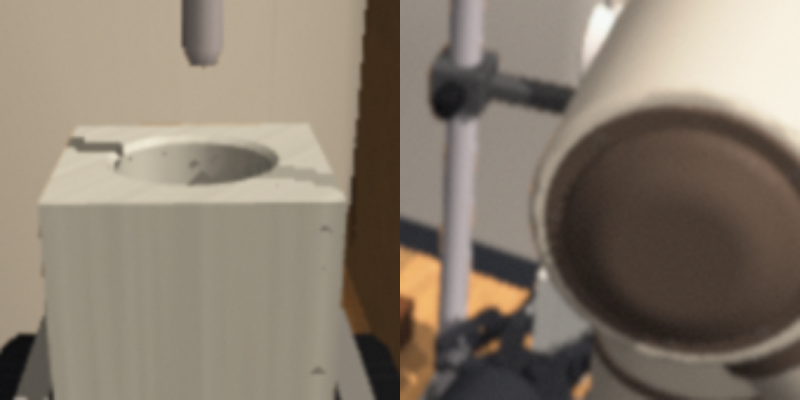

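The left crop shows the rod tip straight above the mouth: tip at crop (203,65), hole at (195,162). Rod and hole agree within about 1.5 mm, and the play is 9 mm. I'll nudge and raise in stages. The first stop is where a shallow recess would already be pushing the rod by 6 mm.

Call:
move_arm([
  {"gripper": -1,"xyz": [0,0.14,0.1],"angular": [0,0,0.003]},
  {"gripper": -1,"xyz": [0.8,0.14,0.1],"angular": [0,0,0.003]},
  {"gripper": -1,"xyz": [1.6,0.14,0.1],"angular": [0,0,0.003]},
  {"gripper": -1,"xyz": [2.3,0.14,0.1],"angular": [0,0,0.003]},
  {"gripper": -1,"xyz": [2.3,0.14,0.1],"angular": [0,0,0.003]},
  {"gripper": -1,"xyz": [2.3,0.14,0.1],"angular": [0,0,0.003]},
])

```text
clock: 11.4
position: [576.0, -231.9, 157.3]
ee_rot: [0.5, -0.499, 0.501, 0.5]
contact_force: [0.7, -0.3, -2.6]
gripper_width: 39.4
```

```bash
python3 - <<'E'
from h import *
s=arm.read_state();print(s["clock"],s["position"],s["contact_force"],s["gripper_width"])
E
```

```text
11.4 [ 576.03532674 -231.90879631  157.28579766] [ 0.67512689 -0.25847785 -2.58490599] 39.4433640642103
```

At z = 157 there is no extra force, so this is the deep hole. I raise to just below the expected bottom contact at z ≈ 193.

Call:
move_arm([
  {"gripper": -1,"xyz": [0.8,-0.05,-0.05],"angular": [0,0,0]},
  {"gripper": -1,"xyz": [1.6,-0.05,-0.05],"angular": [0,0,0]},
  {"gripper": -1,"xyz": [2.4,-0.05,-0.05],"angular": [0,0,0]},
  {"gripper": -1,"xyz": [2.9,-0.05,-0.05],"angular": [0,0,0]},
  {"gripper": -1,"xyz": [2.9,-0.05,-0.05],"angular": [0,0,0]},
  {"gripper": -1,"xyz": [2.9,-0.05,-0.05],"angular": [0,0,0]},
  {"gripper": -1,"xyz": [2.9,-0.05,-0.05],"angular": [0,0,0]},
])

```text
clock: 12.28
position: [576.5, -231.3, 186.0]
ee_rot: [0.5, -0.499, 0.501, 0.501]
contact_force: [1.1, -0.8, -3.0]
gripper_width: 39.2
```

Call:
move_arm([
  {"gripper": -1,"xyz": [0.2,0,0],"angular": [0,0,0]},
  {"gripper": -1,"xyz": [0.4,0,0],"angular": [0,0,0]},
  {"gripper": -1,"xyz": [0.4,0,0],"angular": [0,0,0]},
  {"gripper": -1,"xyz": [0.4,0,0],"angular": [0,0,0]},
  {"gripper": -1,"xyz": [0.4,0,0],"angular": [0,0,0]},
])

```text
clock: 12.9
position: [576.6, -231.3, 190.2]
ee_rot: [0.5, -0.499, 0.501, 0.5]
contact_force: [-0.4, -1.0, -3.1]
gripper_width: 39.3
```

Call:
move_arm([
  {"gripper": -1,"xyz": [0.2,0,0],"angular": [0,0,0]},
  {"gripper": -1,"xyz": [0.4,0,0],"angular": [0,0,0]},
  {"gripper": -1,"xyz": [0.6,0,0],"angular": [0,0,0]},
  {"gripper": -1,"xyz": [0.6,0,0],"angular": [0,0,0]},
  {"gripper": -1,"xyz": [0.6,0,0],"angular": [0,0,0]},
  {"gripper": -1,"xyz": [0.6,0,0],"angular": [0,0,0]},
])

```text
clock: 13.65
position: [576.6, -231.3, 196.0]
ee_rot: [0.5, -0.499, 0.501, 0.5]
contact_force: [1.3, 1.0, -6.0]
gripper_width: 39.4
```

```bash
python3 - <<'E'
from h import *
np.set_printoptions(linewidth=200,suppress=True,precision=2)
F_=[]
for i in range(4):
    p,d=arm.get_image("wrist");s=arm.read_state();F_.append(s["contact_force"]);print(s["clock"],s["position"],s["contact_force"],s["gripper_width"])
print("mean F",np.mean(F_,0));rel(s["position"],frame([0,-1,0],[0,0,1]))
cv2.imwrite("pics/w4.png",p);c=arm.get_calibration("wrist");W=wcloud(c,d)
hs=cv2.cvtColor(p,cv2.COLOR_BGR2HSV);m=(hs[...,1]>150)&(hs[...,0]>8)&(hs[...,0]<30)&(abs(W[...,0]-578)<12)&(abs(W[...,1]+214)<14)&(d>0);print("band now",m.sum(),W[m].mean(0) if m.any() else "")
p0=cv2.imread("pics/w2.png");c0=np.load("pics/w2c.npz");d0=np.load("pics/w2.npy");W0=wcloud(c0,d0);h0=cv2.cvtColor(p0,cv2.COLOR_BGR2HSV)
m=(h0[...,1]>150)&(h0[...,0]>8)&(h0[...,0]<30)&(abs(W0[...,0]-578)<12)&(abs(W0[...,1]+214)<14)&(d0>0);print("band rest",m.sum(),W0[m].mean(0) if m.any() else "")
E
```

```text
13.7 [ 576.55 -231.3   196.03] [ 0.54 -0.38 -5.01] 39.19692232783941
13.75 [ 576.55 -231.3   196.07] [ 0.27 -0.16 -5.64] 39.25632475194668
13.8 [ 576.55 -231.31  196.11] [-0.22  0.7  -5.79] 39.406534435864984
13.85 [ 576.57 -231.3   196.15] [ 0.16  0.77 -6.  ] 39.30082833947603
mean F [ 0.19  0.23 -5.61]
xyz cm [0.0, 0.0, 0.0] ang [-0.001, -0.002, 0.0]
band now 554 [ 577.82 -210.65  266.55]
band rest 57 [ 577.18 -210.78  264.35]
```

The force rose by about 2.6 N, which matches the spring at about 3 mm of push (contact near z = 193). I raise 5 mm more.

Call:
move_arm([
  {"gripper": -1,"xyz": [0.15,0,0],"angular": [0,0,0]},
  {"gripper": -1,"xyz": [0.3,0,0],"angular": [0,0,0]},
  {"gripper": -1,"xyz": [0.4,0,0],"angular": [0,0,0]},
  {"gripper": -1,"xyz": [0.5,0,0],"angular": [0,0,0]},
  {"gripper": -1,"xyz": [0.5,0,0],"angular": [0,0,0]},
  {"gripper": -1,"xyz": [0.5,0,0],"angular": [0,0,0]},
  {"gripper": -1,"xyz": [0.5,0,0],"angular": [0,0,0]},
  {"gripper": -1,"xyz": [0.5,0,0],"angular": [0,0,0]},
])

```text
clock: 14.85
position: [576.6, -231.3, 201.2]
ee_rot: [0.5, -0.499, 0.501, 0.5]
contact_force: [0.4, 0.1, -6.5]
gripper_width: 39.3
```

```bash
python3 - <<'E'
from h import *
np.set_printoptions(linewidth=200,suppress=True,precision=2)
F_=[];B=[]
for i in range(12):
    c=arm.get_calibration("wrist");p,d=arm.get_image("wrist");s=arm.read_state();F_.append(s["contact_force"]);W=wcloud(c,d)
    hs=cv2.cvtColor(p,cv2.COLOR_BGR2HSV);m=(hs[...,1]>150)&(hs[...,0]>8)&(hs[...,0]<30)&(abs(W[...,0]-578)<12)&(abs(W[...,1]+214)<14)&(d>0);B.append(W[m][:,2].mean())
print(s["clock"],s["position"],s["joint_vel"],s["gripper_width"],"mean F",np.mean(F_,0),"band",np.mean(B));rel(s["position"],frame([0,-1,0],[0,0,1]))
cc=W[(abs(W[...,0]-578)<24)&(abs(W[...,1]+214)<24)&(abs(W[...,2]-243)<3)&(d>0)];print("mouth z",np.median(cc[:,2]),cc.min(0),cc.max(0))
p2,_=arm.get_image("top");o=np.hstack([cv2.resize(p[110:310,220:420],(400,400)),cv2.resize(p2[130:330,150:500],(400,400))]);cv2.imwrite("pics/v5.png",o)
E
```

```text
15.45 [ 576.57 -231.3   201.22] [ 0. -0.  0.  0.  0. -0.] 39.36537467898936 mean F [ 0.01 -0.31 -6.67] band 271.6071084159294
xyz cm [0.0, 0.0, 0.0] ang [-0.0, -0.002, -0.0]
mouth z 242.73539926645554 [ 557.63 -236.02  240.  ] [ 598.13 -192.3   245.95]
```

View pics/v5.png

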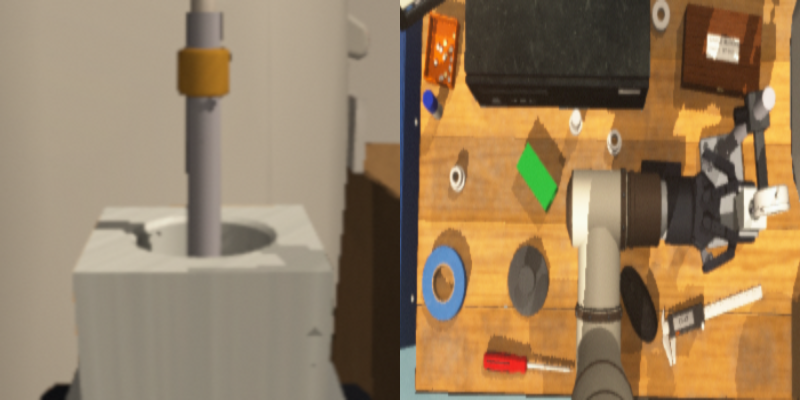

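The rod stands in the deep hole, clear of the wall (crop (205,150)). The arm is still, the tilt is 0.002 rad, and the push is about 8 mm. The bushings and shaft piece are where they were. The ring is hidden under the arm, which is well above it. Handing in.

```bash
python3 -c "
from bench import arm
print(arm.job_done());s=arm.read_state();print(s['clock'],s['position'],s['contact_force'])"
```

```text
the job is handed in; nothing more can be done
None
the job is handed in; nothing more can be done
```

The spacer is held upright under the depth gauge with its deep hole up, and the rod stands on the hole's bottom, pushed in about 8 mm of its 16 mm travel. I handed the job in at about 15.5 s of the 48 s allowed; it reports no verdict.

- **Which end:** the wrist camera's depth saw more than 24 mm into the end facing the robot, so I turned that end up. On the way up there was no force at the height where a 4 mm recess would already have been pushing the rod.
- **Push on the rod:** contact came at a tool height of about 193 mm, and the tool stopped at 201.2 mm. The downward force rose by about 3.6 N over the spacer's weight (3.4 N expected at 8 mm). The orange band on the rod rose 5 mm over the last 5 mm raise.
- **Pose:** tilt was about 0.002 rad and the joints were still. The grip opening stayed at 39.4 mm, and nothing was under the spacer.
- **Disagreements:** the band's height at rest, measured from farther away, gave a total rise of 7.3 mm instead of about 8. Camera and tool pose differed by 1–2 mm on where the spacer sat, within the 9 mm of play in the hole.
- **Not checked:** the ring was hidden under the arm in the last picture. The arm passed well above it, and no unexpected force showed. The bushings and shaft piece looked unmoved.

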